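# Slide a metal sheet out of the scribing board and lay it across the soldering stand

### The job

The plain metal sheet lies sunk in the scribing board's shallow channel, too flush to be gripped: press on it gently (it is soft, do not lean on it) and slide it out over the open end, until a couple of fingers' width sticks out while it still lies flat on the board, then grip the part that sticks out and lift it off without ever letting it fall. Lay it flat across the narrow block of the soldering stand, square to the block and with both ends sticking out evenly, lowering it until it rests there before you let go. Leave the two brass domes and the tweezers where they lie.

Things in the scene. Friction and masses are not known exactly. Their poses are not given: they have to be found in the camera images.
- blank: the sheet: a flat nickel-silver (grey) rectangular plate 130 x 56 x 4 mm, 0.2 to 0.3 kg, smooth: it slides on the wood far more easily than under a fingertip pressed on it. Origin at the centre of its underside; x along its 130 mm length, y across its width, z up. It starts in the channel of the scribing board, x towards the open end
- board: brown wooden scribing board, fixed, 190 (x) x 111 (y) x 45 mm, sheer sides. Strips 4 mm high on its top leave a channel 59 mm wide along the middle: floor 45 mm, strip tops 49 mm above the bench, so the sheet's top is level with the strips. Closed 54 mm behind the origin, open at the +x end, 95 mm ahead; the sheet starts 4 to 16 mm short of that end. Origin: centre of the underside
- board_lip (a point): the middle of the channel floor's edge at the board's open end, 45 mm above the bench; axes as the board's
- stand: the soldering stand: a fixed steel foot 90 (x) x 100 (y) x 10 mm, a post 26 mm thick, and on it a grey firebrick block 44 (x) x 90 (y) x 25 mm whose flat top is 75 mm above the bench. Origin at the centre of the underside; x is the block's narrow direction, along which the sheet's length must lie (either way round), y its long direction
- stand_top (a point): the centre of the top face of the stand's block, 75 mm above the bench
- dome_a: a loose brass dome, 24 mm across and 10 mm high, on the bench between board and stand; a bystander; origin at the centre of its underside
- dome_b: a like brass dome lying on the closed rear deck of the scribing board; a bystander
- tweezers: steel tweezers 125 mm long, 8 mm high, lying on the bench between board and stand, roughly along x; a bystander; origin near the middle, on the underside
Mind the look-alikes: they are no part of the job. Of the things that look like the blank, the largest one is meant.

How it is judged:
On the way, in this order (a step that is already met when the one before it is completed fails the run):
1. the sheet sticks out 18 to 60 mm past the board's open end while lying flat on the board (x of blank in the frame of board_lip between -0.047 and -0.005 m and angle between blank's own z axis and vertical below 0.06 rad and z of blank in the frame of board_lip below 0.004 m), for 0.2 s.
2. the sheet is lifted clear of the board in the fingers (z of blank in the frame of board_lip above 0.02 m and contact force between blank and the fingers above 1 N and contact force between blank and board below 0.05 N), for 0.1 s.
3. the sheet rests on the stand's block while the fingers still hold it (contact force between blank and stand above 0.3 N and contact force between blank and the fingers above 0.5 N and z of blank in the frame of stand_top between -0.008 and 0.012 m), for 0.04 s.
At the end, for the whole second after the job is handed in: the sheet lies flat and still on the stand's block, released, its centre within 15 mm of the block's centre and its length within 0.2 rad of the block's narrow direction (horizontal distance between blank and stand_top below 0.015 m and angle between the x axis of blank and the x axis of stand, either way round below 0.2 rad and angle between blank's own z axis and vertical below 0.06 rad and z of blank in the frame of stand_top between -0.003 and 0.004 m and contact force between blank and the fingers below 0.01 N and linear speed of blank below 0.01 m/s); the robot touches nothing.
It fails at once if the soft sheet is pressed onto the board with more than 60 N (contact force between blank and board above 60 N).
It fails at once if the sheet falls off the board or the stand, or tips down to the bench (height (world z) of blank below 0.03 m).
It fails at once if a dome or the tweezers are shifted by more than 30 mm (distance of any of dome_a, dome_b, tweezers from where it was at the start of the episode above 0.03 m).
It also fails if it takes over 51 s, if anything falls off the work surface, if the arm or the gripper's body presses on something with over 40 N, if the wrist force passes 120 N, or if a joint passes its speed limit or range.

### The arm

A 6-joint arm with a two-finger parallel gripper is mounted at the origin on the work surface. World frame = base frame: x ahead of the robot, y to its left, z up, the work surface at z = 0. Lengths are in m, angles in rad, forces in N, time in s.
With the tool pointing down it reaches from about 0.4 to 0.825 m from the base axis. Payload 7 kg.
Tool frame: the origin (TCP) lies on the centre line of the jaws, within the pads' length; the fingertips stand 22 mm ahead of it and the grasp point (between the pads) lies 3 mm ahead of it; z points along the fingers, y is the line along which they close (so a half turn about z gives the same grasp; the last joint's range is limited). The gripper opens to 88 mm and grips with 3 to 60 N. Pads are 19 mm wide; open, the fingers measure 130 mm over their backs; the gripper's body (78 mm by 193 mm) begins 47 mm behind the grasp point.
Start: joints at [1.515, 0.359, 0.012, 0, -1.224, -0.288], TCP at [0.228, 0.635, 0.249] pointing down, gripper open.
Joint ranges: [-3.07, 3.07], [-1.43, 2.12], [-1.02, 1.25], [-3.03, 1.67], [-3.05, -0], [-3.03, 3.03]. Speed limits (rad/s): [2.39, 2.39, 3.01, 3.14, 3.14, 3.14].

### API

Orientations are given as [roll, pitch, yaw] about the fixed x, y, z axes, in that order (R = Rz(yaw) Ry(pitch) Rx(roll)).
In Python, from station import monitor, viewer, order gives the robot as it stands. The module is installed in compiled form; this text tells all that it offers.
- The arm moves only by the tool servo_tool, never from a script. Its argument "targets" is a list of rows, each an object with "angular": the turn, a rotation vector about the tool's x, y, z in degrees, a list of three; "xyz": the shift along the tool's x, y, z in cm, a list of three; "claw": the finger opening in cm, from 0 to 8.76. A call has 1 to 20 rows; each row shifts and turns the commanded pose from where the row before left it, along the tool's axes as they then stand; what a row does not reach is not made up. A row lasts 1/10 s, in which the tool goes at most 50 mm and 8.59 degrees, less where a joint would pass 70% of its speed; a pose out of reach is approached as far as the arm can. A call is refused whole if a number of a shift passes 5 or a number of a turn 8.59, either way. A call with a gripper value outside its range is refused whole. The fingers move at their own pace and stop on an object; "force" is the grip in N (left out, the last holds). Time passes only in rows, so rows that do not move let the fingers close. It gives the time, the measured TCP pose, the force, the opening and the grip force at its end, in the units of the state.
- monitor.get_state(): the state, without advancing time (a new reading comes with each control period).
- viewer.grab_frame(name): name is "scene" or "top"; returns a dict with "color" (420x560x3 uint8, blue, green, red), "fovy" (degrees; the focal length in pixels is half the picture's height over the tangent of half this angle, whatever the lens; pixels are square), "cx", "cy" (the principal point, pixels), "R" (3x3) and "t" (3): a world point X has camera coordinates R X + t. Camera axes: x right, y down, z forward; pixel columns grow to the right and rows downward; lengths in m; the calibration is good to about 2 mm. A picture is of the moment at which its call begins. There is no depth.
- order.job_done(): hands the job in; it is judged then, once.
The state is a dict: "t": time; "q": joint angles; "qd": joint speeds; "joint_efforts": joint torques, N m; "eef_pos": TCP position; "ee_rot": TCP orientation; "force": force on the tool from outside, world axes, zero at the start; "moment": the same for the moment, N m; "width": finger opening in m; "gripper_force": force on a finger pad.
Only numpy, scipy, OpenCV 4.12 (cv2) and the standard library are available. Lean on these libraries where they do the work, as an engineer would, in place of code of your own. Each camera call takes 0.05 s, during which the arm holds its last target. There are 200 camera calls.

## Working session

There is one attempt and no reset: what is moved stays moved. The work goes in short steps, Python scripts to look and compute and a tool call to move; the robot and the scene stay as the last step left them, time stands still between calls to the robot, and variables do not carry over. Pictures are saved under pics/ and viewed, at most 10 in all, crops included, and the job is handed in when it is done.

Besides the shell and the picture viewer there is one more tool, called as name([rows], argument=value, ...), one row to a line, values as JSON. servo_tool: Moves the arm, as the interface text tells. Its arguments: {"type":"object","properties":{"targets":{"type":"array"},"force":{"type":"number"}},"required":["targets"]}

```bash
mkdir -p pics; cat > h.py <<'E'
import numpy as np,cv2,pickle
from station import monitor,viewer,order
def grab(n,f):
    d=viewer.grab_frame(n); cv2.imwrite('pics/'+f+'.png',d['color']); pickle.dump(d,open(f+'.pkl','wb')); return d
def ray(d,px,z):
    f=d['color'].shape[0]/2/np.tan(np.radians(d['fovy'])/2)
    R=np.array(d['R']);t=np.array(d['t']);c=-R.T@t
    v=R.T@np.array([(px[0]-d['cx'])/f,(px[1]-d['cy'])/f,1])
    return c+v*(z-c[2])/v[2]
def proj(d,X):
    f=d['color'].shape[0]/2/np.tan(np.radians(d['fovy'])/2)
    p=np.array(d['R'])@np.array(X)+np.array(d['t']); return p[:2]/p[2]*f+[d['cx'],d['cy']]
E
python3 - <<'E'
from h import *
a=grab('top','top0');b=grab('scene','sc0')
for d in(a,b): print(d['fovy'],d['cx'],d['cy'],-np.array(d['R']).T@d['t'],np.round(d['R'],3).tolist())
print(monitor.get_state())
E
```

```text
44.58035016277097 279.95311581102123 225.02299753817346 [ 0.41988834 -0.06680718  0.99575633] [[-0.022, -1.0, 0.001], [-0.986, 0.021, -0.166], [0.166, -0.005, -0.986]]
57.90303310890212 274.5522950594843 209.08018274669635 [ 0.95321279 -0.17055102  0.69497664] [[0.336, 0.942, -0.015], [0.784, -0.288, -0.55], [-0.522, 0.173, -0.835]]
{'t': 0.1, 'q': array([ 1.51509525e+00,  3.59293446e-01,  1.11833967e-02, -2.90912552e-04,
       -1.22409276e+00, -2.88122092e-01]), 'qd': array([-0.0001223 , -0.0012549 ,  0.00100063,  0.00180585,  0.00064188,
       -0.00078119]), 'joint_efforts': array([-8.90136071e-04, -5.84163487e+01,  2.93753618e+01,  7.01555997e+00,
        1.01992569e-02, -4.20045149e-05]), 'eef_pos': array([0.22741428, 0.63512772, 0.24774796]), 'ee_rot': array([ 3.14016643e+00, -1.37468184e-04, -3.43922112e-01]), 'force': array([ 0.02602793,  0.05769602, -0.52194176]), 'moment': array([ 0.03712486,  0.02195651, -0.02024802]), 'gripper_force': 0.0, 'width': 0.08778372331807276}
```

View pics/top0.png

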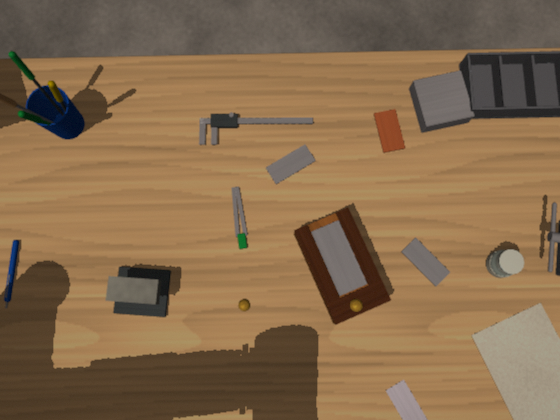

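View pics/sc0.png

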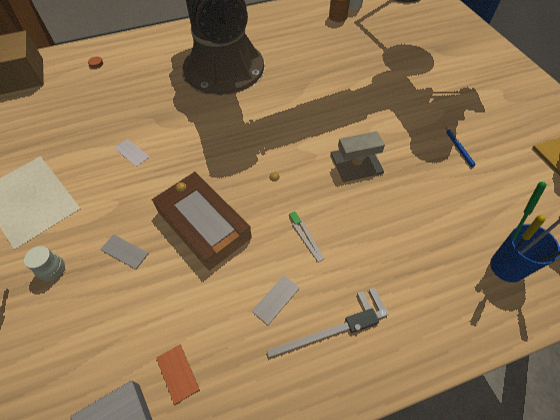

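The top view shows these sheet-like things:
- the plate in the board's channel at (340,257)
- grey cards at (291,164), (426,262) and (407,403)
- the stand's block at (133,290)

The plate in the channel is the largest and is the only one sunk in the board, so it is the blank. The board's open end is at the upper left (325,218), where the bare floor shows. Dome_b is at (356,306) and dome_a at (244,305). The tweezers are at (239,218). Next I'll take the corners and confirm with one enlarged crop.

```bash
cat > m.py <<'E'
from h import *
import sys
def rect(m,d,z,name):
    m=cv2.morphologyEx(m.astype(np.uint8),cv2.MORPH_OPEN,np.ones((3,3)))
    cs,_=cv2.findContours(m,cv2.RETR_EXTERNAL,cv2.CHAIN_APPROX_NONE)
    if not cs: print(name,'none');return
    c=max(cs,key=cv2.contourArea)[:,0].astype(float)
    w=np.array([ray(d,p,z)[:2] for p in c])
    (cx,cy),(a,b),an=cv2.minAreaRect((w*1000).astype(np.float32))
    if a<b:a,b,an=b,a,an+90
    print(name,'ctr',round(cx,1),round(cy,1),'L',round(a,1),'W',round(b,1),'long axis deg',round(an,1)); return cx,cy,an
def roi(d,x0,y0,x1,y1):
    m=np.zeros(d['color'].shape[:2],bool);m[y0:y1,x0:x1]=1;return m
E
python3 - <<'E'
from m import *
a=pickle.load(open('top0.pkl','rb'));b=pickle.load(open('sc0.pkl','rb'))
for d,r1,r2,n in((a,(290,200,395,330),(100,255,180,325),'top'),(b,(150,165,260,275),(325,125,390,185),'scene')):
    h=cv2.cvtColor(d['color'],cv2.COLOR_BGR2HSV);S,V=h[...,1],h[...,2]
    rect(roi(d,*r1)&(S<90)&(V>75),d,.049,n+' sheet')
    rect(roi(d,*r1)&(V<95)&(S>=90),d,.049,n+' board')
    rect(roi(d,*r2)&(S<90)&(V>65),d,.075,n+' block')
d=a['color']
cr=np.hstack([cv2.resize(d[195:330,285:400],None,fx=4,fy=4),cv2.resize(d[255:325,95:180],(340,280)).repeat(1,0) if 0 else cv2.copyMakeBorder(cv2.resize(d[255:325,95:180],None,fx=4,fy=4),0,260,0,0,0)])
cv2.imwrite('pics/crop0.png',cr)
for n,p,z in(('domea',(244,305),.005),('domeb',(356,306),.054),('tw1',(236,187),.004),('tw2',(242,247),.004)): print(n,ray(a,p,z))
E
```

```text
top sheet ctr 516.7 -178.7 L 130.2 W 57.5 long axis deg 22.0
top board ctr 506.2 -187.9 L 191.3 W 126.5 long axis deg 21.9
top block ctr 463.5 195.7 L 90.2 W 45.6 long axis deg 84.4
scene sheet ctr 517.2 -177.7 L 132.4 W 58.1 long axis deg 22.0
scene board ctr 517.1 -183.1 L 212.1 W 118.0 long axis deg 22.1
scene block ctr 479.3 180.6 L 119.3 W 107.5 long axis deg 149.8
domea [4.33094237e-01 4.02869733e-04 5.00000000e-03]
domeb [ 0.42624968 -0.20625573  0.054     ]
tw1 [0.66522422 0.01405319 0.004     ]
tw2 [0.54488658 0.00325178 0.004     ]
```

View pics/crop0.png

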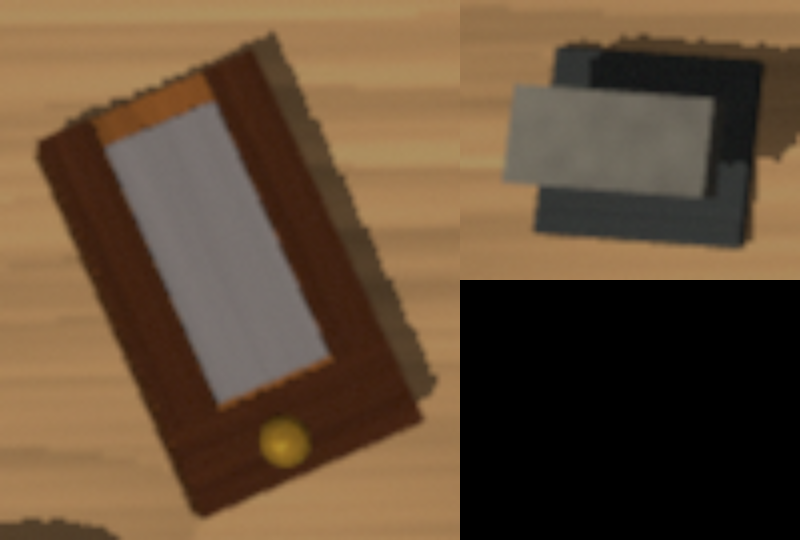

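The crop confirms it: the sheet lies in the channel with the orange floor strip at the open end on the upper left, and the brick block is on the dark stand. Heading is 22° and the sheet centre is about (0.517, -0.178); both views agree, and 130 x 57 mm matches the given size. Next I'll work out the lip, the block and the move numbers.

```bash
cat >> h.py <<'E'
def rel(target,cur=None,R=None):
    from scipy.spatial.transform import Rotation as Ro
    s=monitor.get_state()
    R=Ro.from_euler('xyz',s['ee_rot']) if R is None else Ro.from_euler('xyz',R)
    c=s['eef_pos'] if cur is None else cur
    return R.inv().apply(np.array(target)-c)*100
E
python3 - <<'E'
from m import *
a=pickle.load(open('top0.pkl','rb'))
u=np.array([np.cos(np.radians(22)),np.sin(np.radians(22))]);n=np.array([-u[1],u[0]])
c=np.array([.517,-.178])
for p in((307.5,226.3),(337,213),(322.2,219.5)):
    w=ray(a,(p[0],p[1]),.045)[:2]; print('lip',w,(w-c)@u,(w-c)@n)
for p in((294.8,230.5),(353,205)):
    w=ray(a,p,.049)[:2]; print('board corner',w,(w-c)@u,(w-c)@n)
s=monitor.get_state();p0=s['eef_pos'];y=[np.pi,0,np.radians(22)]
press=c-.02*u
print(press, rel([.45,.30,.2477],p0,y), rel([*press,.12],np.array([.45,.30,.2477]),y))
E
```

```text
lip [ 0.57628242 -0.12319989] 0.07549418496193103 0.028602189656249995
lip [ 0.60055336 -0.17971677] 0.07682621535725324 -0.032891398892492964
lip [ 0.58868009 -0.15131134] 0.07645836840604953 -0.002106544142536892
board corner [ 0.56817243 -0.09896394] 0.07705368185187589 0.05411142606842184
board corner [ 0.61450538 -0.21004504] 0.07840112928271639 -0.06623779777601378
[ 0.49845632 -0.18549213] [8.08368311e+00 3.94107089e+01 4.79628867e-03] [-13.69406334  46.82925242  12.77      ]
```

servo_tool([
  {"angular": [0, 0, -8.34], "xyz": [0, 0, 0], "claw": 0},
  {"angular": [0, 0, -8.34], "xyz": [0, 0, 0], "claw": 0},
  {"angular": [0, 0, -8.34], "xyz": [0, 0, 0], "claw": 0},
  {"angular": [0, 0, -8.34], "xyz": [0, 0, 0], "claw": 0},
  {"angular": [0, 0, -8.34], "xyz": [0, 0, 0], "claw": 0},
  {"angular": [0, 0, 0], "xyz": [0.81, 3.94, 0], "claw": 0},
  {"angular": [0, 0, 0], "xyz": [0.81, 3.94, 0], "claw": 0},
  {"angular": [0, 0, 0], "xyz": [0.81, 3.94, 0], "claw": 0},
  {"angular": [0, 0, 0], "xyz": [0.81, 3.94, 0], "claw": 0},
  {"angular": [0, 0, 0], "xyz": [0.81, 3.94, 0], "claw": 0},
  {"angular": [0, 0, 0], "xyz": [0.81, 3.94, 0], "claw": 0},
  {"angular": [0, 0, 0], "xyz": [0.81, 3.94, 0], "claw": 0},
  {"angular": [0, 0, 0], "xyz": [0.81, 3.94, 0], "claw": 0},
  {"angular": [0, 0, 0], "xyz": [0.81, 3.94, 0], "claw": 0},
  {"angular": [0, 0, 0], "xyz": [0.81, 3.94, 0], "claw": 0},
], force=20)

```text
t: 1.6
eef_pos: [0.4507, 0.2989, 0.2484]
ee_rot: [3.142, 0.0, 0.384]
force: [1.0, 0.4, 0.9]
width: 0.0009
gripper_force: 0.0
```

servo_tool([
  {"angular": [0, 0, 0], "xyz": [-1.05, 3.6, 0.98], "claw": 0},
  {"angular": [0, 0, 0], "xyz": [-1.05, 3.6, 0.98], "claw": 0},
  {"angular": [0, 0, 0], "xyz": [-1.05, 3.6, 0.98], "claw": 0},
  {"angular": [0, 0, 0], "xyz": [-1.05, 3.6, 0.98], "claw": 0},
  {"angular": [0, 0, 0], "xyz": [-1.05, 3.6, 0.98], "claw": 0},
  {"angular": [0, 0, 0], "xyz": [-1.05, 3.6, 0.98], "claw": 0},
  {"angular": [0, 0, 0], "xyz": [-1.05, 3.6, 0.98], "claw": 0},
  {"angular": [0, 0, 0], "xyz": [-1.05, 3.6, 0.98], "claw": 0},
  {"angular": [0, 0, 0], "xyz": [-1.05, 3.6, 0.98], "claw": 0},
  {"angular": [0, 0, 0], "xyz": [-1.05, 3.6, 0.98], "claw": 0},
  {"angular": [0, 0, 0], "xyz": [-1.05, 3.6, 0.98], "claw": 0},
  {"angular": [0, 0, 0], "xyz": [-1.05, 3.6, 0.98], "claw": 0},
  {"angular": [0, 0, 0], "xyz": [-1.05, 3.6, 0.98], "claw": 0},
  {"angular": [0, 0, 0], "xyz": [0, 0, 0], "claw": 0},
  {"angular": [0, 0, 0], "xyz": [0, 0, 0], "claw": 0},
])

```text
t: 3.1
eef_pos: [0.4984, -0.1854, 0.1204]
ee_rot: [-3.141, 0.002, 0.382]
force: [-0.5, 1.2, 0.4]
width: 0.0007
gripper_force: 0.0
```

```bash
python3 -c "
from h import *
s=monitor.get_state();print(s['eef_pos'],s['ee_rot'],s['width'],s['force'])
print(rel([.4985,-.1855,.071]))"
```

```text
[ 0.49836858 -0.18538659  0.12042093] [-3.14090805e+00  1.50196055e-03  3.81584983e-01] 0.0006588456607202941 [-0.48497343  1.24836015  0.40461469]
[0.01539662 0.01880308 4.94206405]
```

Descend to about 3 mm above the sheet, then feel for contact in small steps.

servo_tool([
  {"angular": [0, 0, 0], "xyz": [0, 0, 1.5], "claw": 0},
  {"angular": [0, 0, 0], "xyz": [0, 0, 1.5], "claw": 0},
  {"angular": [0, 0, 0], "xyz": [0, 0, 1.0], "claw": 0},
  {"angular": [0, 0, 0], "xyz": [0, 0, 0.6], "claw": 0},
  {"angular": [0, 0, 0], "xyz": [0, 0, 0], "claw": 0},
  {"angular": [0, 0, 0], "xyz": [0, 0, 0], "claw": 0},
])

```text
t: 3.7
eef_pos: [0.4993, -0.1843, 0.0756]
ee_rot: [3.141, -0.0, 0.385]
force: [-0.1, 0.4, 1.3]
width: 0.0007
gripper_force: 0.0
```

servo_tool([
  {"angular": [0, 0, 0], "xyz": [0, 0, 0.1], "claw": 0},
  {"angular": [0, 0, 0], "xyz": [0, 0, 0.1], "claw": 0},
  {"angular": [0, 0, 0], "xyz": [0, 0, 0], "claw": 0},
])

```text
t: 4.0
eef_pos: [0.4991, -0.1846, 0.0733]
ee_rot: [3.141, -0.0, 0.384]
force: [-0.5, 0.5, 0.1]
width: 0.0004
gripper_force: 0.0
```

servo_tool([
  {"angular": [0, 0, 0], "xyz": [0, 0, 0.1], "claw": 0},
  {"angular": [0, 0, 0], "xyz": [0, 0, 0], "claw": 0},
  {"angular": [0, 0, 0], "xyz": [0, 0, 0], "claw": 0},
])

```text
t: 4.3
eef_pos: [0.499, -0.1846, 0.0722]
ee_rot: [-3.142, 0.0, 0.384]
force: [-0.3, -0.6, 0.3]
width: 0.0004
gripper_force: 0.0
```

servo_tool([
  {"angular": [0, 0, 0], "xyz": [0, 0, 0.1], "claw": 0},
  {"angular": [0, 0, 0], "xyz": [0, 0, 0], "claw": 0},
  {"angular": [0, 0, 0], "xyz": [0, 0, 0], "claw": 0},
])

```text
t: 4.6
eef_pos: [0.4991, -0.1846, 0.0713]
ee_rot: [3.141, -0.0, 0.384]
force: [-1.4, 0.4, 2.4]
width: 0.0003
gripper_force: 1.5
```

servo_tool([
  {"angular": [0, 0, 0], "xyz": [0, 0, 0.05], "claw": 0},
  {"angular": [0, 0, 0], "xyz": [0, 0, 0], "claw": 0},
  {"angular": [0, 0, 0], "xyz": [0, 0, 0], "claw": 0},
])

```text
t: 4.9
eef_pos: [0.4992, -0.1846, 0.0713]
ee_rot: [3.141, -0.0, 0.384]
force: [-2.3, 2.5, 8.5]
width: 0.0005
gripper_force: 4.2
```

servo_tool([
  {"angular": [0, 0, 0], "xyz": [0, 0, 0.05], "claw": 0},
  {"angular": [0, 0, 0], "xyz": [0, 0, 0], "claw": 0},
  {"angular": [0, 0, 0], "xyz": [0, 0, 0], "claw": 0},
])

```text
t: 5.2
eef_pos: [0.4991, -0.1846, 0.0712]
ee_rot: [3.141, -0.0, 0.384]
force: [-3.5, 3.2, 12.6]
width: 0.0007
gripper_force: 6.7
```

servo_tool([
  {"angular": [0, 0, 0], "xyz": [0.2, 0, 0], "claw": 0},
  {"angular": [0, 0, 0], "xyz": [0.2, 0, 0], "claw": 0},
  {"angular": [0, 0, 0], "xyz": [0.2, 0, 0], "claw": 0},
  {"angular": [0, 0, 0], "xyz": [0.2, 0, 0], "claw": 0},
  {"angular": [0, 0, 0], "xyz": [0.2, 0, 0], "claw": 0},
])

```text
t: 5.7
eef_pos: [0.5078, -0.1815, 0.0712]
ee_rot: [3.141, 0.001, 0.384]
force: [-5.4, -1.6, 14.0]
width: 0.0003
gripper_force: 7.0
```

```bash
python3 -c "
from m import *
d=grab('scene','sc1')
h=cv2.cvtColor(d['color'],cv2.COLOR_BGR2HSV);S,V=h[...,1],h[...,2]
s=monitor.get_state();print(s['eef_pos'],s['force'])
cv2.imwrite('pics/sc1c.png',cv2.resize(d['color'][130:290,120:320],None,fx=3,fy=3))"
```

```text
[ 0.50809713 -0.18138723  0.07124503] [-5.00088747 -0.95458757 14.43024378]
```

View pics/sc1c.png

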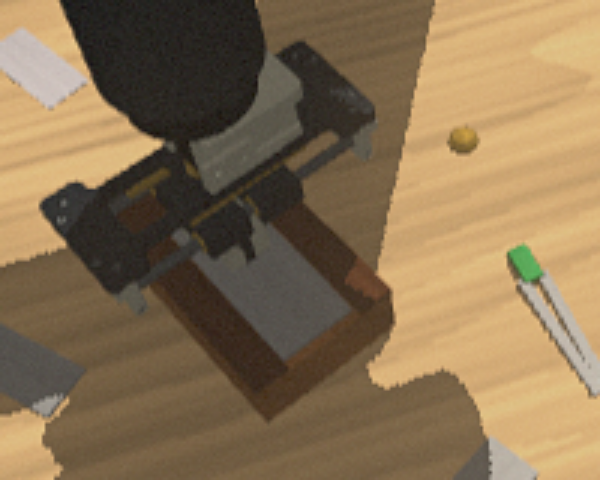

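The sheet follows the finger: its front edge has reached the lip at crop (325,330), at 14 N of pressing force. I'll go on for about 48 mm.

servo_tool([
  {"angular": [0, 0, 0], "xyz": [0.3, 0, 0], "claw": 0},
  {"angular": [0, 0, 0], "xyz": [0.3, 0, 0], "claw": 0},
  {"angular": [0, 0, 0], "xyz": [0.3, 0, 0], "claw": 0},
  {"angular": [0, 0, 0], "xyz": [0.3, 0, 0], "claw": 0},
  {"angular": [0, 0, 0], "xyz": [0.3, 0, 0], "claw": 0},
  {"angular": [0, 0, 0], "xyz": [0.3, 0, 0], "claw": 0},
  {"angular": [0, 0, 0], "xyz": [0.3, 0, 0], "claw": 0},
  {"angular": [0, 0, 0], "xyz": [0.3, 0, 0], "claw": 0},
])

```text
t: 6.55
eef_pos: [0.5301, -0.1725, 0.0712]
ee_rot: [3.141, 0.001, 0.384]
force: [-5.9, -1.6, 13.0]
width: 0.0
gripper_force: 6.7
```

servo_tool([
  {"angular": [0, 0, 0], "xyz": [0.3, 0, 0], "claw": 0},
  {"angular": [0, 0, 0], "xyz": [0.3, 0, 0], "claw": 0},
  {"angular": [0, 0, 0], "xyz": [0.3, 0, 0], "claw": 0},
  {"angular": [0, 0, 0], "xyz": [0.3, 0, 0], "claw": 0},
  {"angular": [0, 0, 0], "xyz": [0.3, 0, 0], "claw": 0},
  {"angular": [0, 0, 0], "xyz": [0.3, 0, 0], "claw": 0},
  {"angular": [0, 0, 0], "xyz": [0.2, 0, 0], "claw": 0},
  {"angular": [0, 0, 0], "xyz": [0.2, 0, 0], "claw": 0},
  {"angular": [0, 0, 0], "xyz": [0, 0, 0], "claw": 0},
  {"angular": [0, 0, 0], "xyz": [0, 0, 0], "claw": 0},
  {"angular": [0, 0, 0], "xyz": [0, 0, 0], "claw": 0},
])

```text
t: 7.65
eef_pos: [0.5509, -0.1641, 0.0713]
ee_rot: [3.141, 0.0, 0.384]
force: [-3.3, -1.3, 11.8]
width: 0.0002
gripper_force: 5.9
```

servo_tool([
  {"angular": [0, 0, 0], "xyz": [0, 0, -0.2], "claw": 0},
  {"angular": [0, 0, 0], "xyz": [0, 0, -1], "claw": 0},
  {"angular": [0, 0, 0], "xyz": [0, 0, -3], "claw": 0},
  {"angular": [0, 0, 0], "xyz": [0, 0, -4], "claw": 0},
  {"angular": [0, 0, 0], "xyz": [-3, 0, -4], "claw": 0},
  {"angular": [0, 0, 0], "xyz": [-4, 0, 0], "claw": 0},
  {"angular": [0, 0, 0], "xyz": [-4, 0, 0], "claw": 0},
  {"angular": [0, 0, 0], "xyz": [0, 0, 0], "claw": 0},
])

```text
t: 8.45
eef_pos: [0.445, -0.2055, 0.193]
ee_rot: [-3.141, -0.001, 0.382]
force: [0.7, 0.7, 0.7]
width: 0.0008
gripper_force: 0.0
```

```bash
python3 - <<'E'
from m import *
d=grab('scene','sc2');t=grab('top','top2')
h=cv2.cvtColor(d['color'],cv2.COLOR_BGR2HSV);S,V=h[...,1],h[...,2]
rect(roi(d,150,165,270,285)&(S<90)&(V>50),d,.049,'sheet')
cv2.imwrite('pics/sc2c.png',np.hstack([cv2.resize(x,(400,400)) for x in(d['color'][130:290,130:290],t['color'][190:340,270:420])]))
E
```

```text
sheet ctr 569.8 -157.3 L 133.1 W 58.7 long axis deg 21.9
```

View pics/sc2c.png

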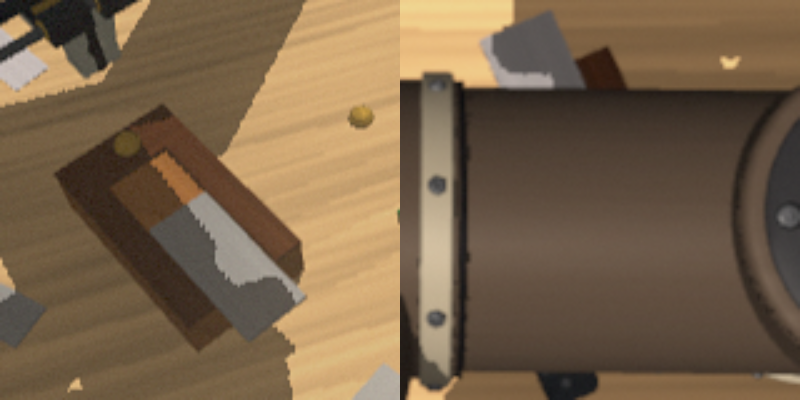

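The sheet (left view, tip at about (250,340)-(305,295)) lies flat, with about 45 mm past the lip. The slide was 56 mm against an 11.5 mm starting gap. Its centre is (0.5695, -0.1575). I'll grip 37 mm ahead of the centre, which stays clear of both the board and, later, the block.

servo_tool([
  {"angular": [0, 0, 0], "xyz": [4.26, 0.05, 0], "claw": 8.76},
  {"angular": [0, 0, 0], "xyz": [4.26, 0.05, 0], "claw": 8.76},
  {"angular": [0, 0, 0], "xyz": [4.26, 0.05, 0], "claw": 8.76},
  {"angular": [0, 0, 0], "xyz": [4.26, 0.05, 0], "claw": 8.76},
  {"angular": [0, 0, 0], "xyz": [0, 0, 4], "claw": 8.76},
  {"angular": [0, 0, 0], "xyz": [0, 0, 4], "claw": 8.76},
  {"angular": [0, 0, 0], "xyz": [0, 0, 0], "claw": 8.76},
  {"angular": [0, 0, 0], "xyz": [0, 0, 0], "claw": 8.76},
])

```text
t: 9.35
eef_pos: [0.6082, -0.1426, 0.1121]
ee_rot: [3.142, 0.002, 0.385]
force: [0.7, -0.1, 1.6]
width: 0.059
gripper_force: 0.0
```

```bash
python3 -c "
from h import *
print(rel([.6038,-.1436,.050]))"
```

```text
[-0.43192826 -0.07674345  6.20900899]
```

servo_tool([
  {"angular": [0, 0, 0], "xyz": [-0.4, -0.05, 0], "claw": 8.76},
  {"angular": [0, 0, 0], "xyz": [0, 0, 0], "claw": 8.76},
  {"angular": [0, 0, 0], "xyz": [0, 0, 0], "claw": 8.76},
  {"angular": [0, 0, 0], "xyz": [0, 0, 0], "claw": 8.76},
  {"angular": [0, 0, 0], "xyz": [0, 0, 0], "claw": 8.76},
  {"angular": [0, 0, 0], "xyz": [0, 0, 0], "claw": 8.76},
])

```text
t: 9.95
eef_pos: [0.6038, -0.1439, 0.1125]
ee_rot: [3.141, -0.0, 0.384]
force: [0.6, 0.4, -0.4]
width: 0.0874
gripper_force: 0.0
```

servo_tool([
  {"angular": [0, 0, 0], "xyz": [0, 0, 1.5], "claw": 8.76},
  {"angular": [0, 0, 0], "xyz": [0, 0, 1.5], "claw": 8.76},
  {"angular": [0, 0, 0], "xyz": [0, 0, 1.5], "claw": 8.76},
  {"angular": [0, 0, 0], "xyz": [0, 0, 1], "claw": 8.76},
  {"angular": [0, 0, 0], "xyz": [0, 0, 0.7], "claw": 8.76},
  {"angular": [0, 0, 0], "xyz": [0, 0, 0], "claw": 8.76},
  {"angular": [0, 0, 0], "xyz": [0, 0, 0], "claw": 8.76},
])

```text
t: 10.65
eef_pos: [0.6041, -0.1439, 0.0505]
ee_rot: [3.141, -0.0, 0.384]
force: [-0.1, -0.0, 0.4]
width: 0.0874
gripper_force: 0.0
```

servo_tool([
  {"angular": [0, 0, 0], "xyz": [0, 0, 0], "claw": 5.0},
  {"angular": [0, 0, 0], "xyz": [0, 0, 0], "claw": 5.0},
  {"angular": [0, 0, 0], "xyz": [0, 0, 0], "claw": 5.0},
  {"angular": [0, 0, 0], "xyz": [0, 0, 0], "claw": 5.0},
  {"angular": [0, 0, 0], "xyz": [0, 0, 0], "claw": 5.0},
  {"angular": [0, 0, 0], "xyz": [0, 0, 0], "claw": 5.0},
  {"angular": [0, 0, 0], "xyz": [0, 0, 0], "claw": 5.0},
  {"angular": [0, 0, 0], "xyz": [0, 0, 0], "claw": 5.0},
], force=45)

```text
t: 11.45
eef_pos: [0.6039, -0.1438, 0.0503]
ee_rot: [3.141, -0.0, 0.384]
force: [-0.5, 0.7, 1.9]
width: 0.0546
gripper_force: 45.0
```

servo_tool([
  {"angular": [0, 0, 0], "xyz": [0, 0, -0.3], "claw": 5.0},
  {"angular": [0, 0, 0], "xyz": [0, 0, -0.5], "claw": 5.0},
  {"angular": [0, 0, 0], "xyz": [0, 0, -0.7], "claw": 5.0},
  {"angular": [0, 0, 0], "xyz": [0, 0, -1], "claw": 5.0},
  {"angular": [0, 0, 0], "xyz": [0, 0, -1], "claw": 5.0},
  {"angular": [0, 0, 0], "xyz": [0, 0, -1], "claw": 5.0},
  {"angular": [0, 0, 0], "xyz": [0, 0, -1], "claw": 5.0},
  {"angular": [0, 0, 0], "xyz": [0, 0, -1], "claw": 5.0},
  {"angular": [0, 0, 0], "xyz": [0, 0, -1], "claw": 5.0},
  {"angular": [0, 0, 0], "xyz": [0, 0, -0.5], "claw": 5.0},
  {"angular": [0, 0, 0], "xyz": [0, 0, 0], "claw": 5.0},
])

```text
t: 12.55
eef_pos: [0.6043, -0.1438, 0.1312]
ee_rot: [3.141, -0.002, 0.384]
force: [0.6, 0.1, -3.6]
width: 0.0549
gripper_force: 45.0
```

```bash
python3 - <<'E'
from m import *
d=grab('scene','sc3')
cv2.imwrite('pics/sc3c.png',cv2.resize(d['color'][130:310,130:330],None,fx=3,fy=3))
print(monitor.get_state()['moment'])
E
```

```text
[ 0.00912929 -0.10872371 -0.01315693]
```

View pics/sc3c.png

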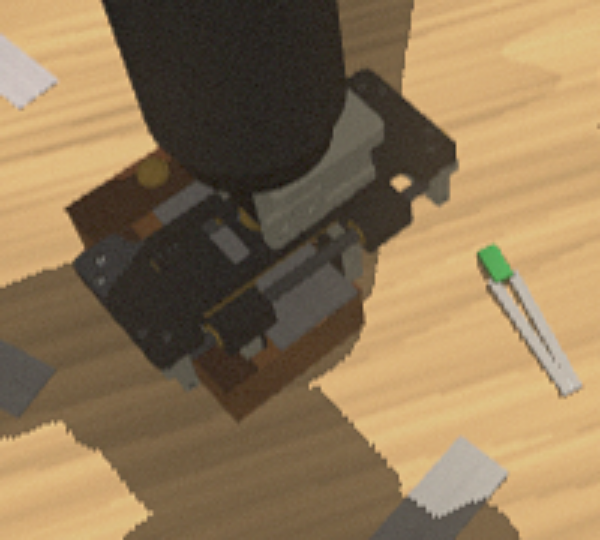

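The sheet is held in the jaws above the board. The -3.6 N and 0.11 N m fit its mass and lever, and the domes and tweezers are untouched. Now carry it to the stand.

servo_tool([
  {"angular": [0, 0, 0], "xyz": [0.08, -1.0, -0.2], "claw": 5.0},
  {"angular": [0, 0, 0], "xyz": [0.16, -1.9, -0.3], "claw": 5.0},
  {"angular": [0, 0, 0], "xyz": [0.21, -2.5, -0.3], "claw": 5.0},
  {"angular": [0, 0, 0], "xyz": [0.21, -2.5, -0.2], "claw": 5.0},
  {"angular": [0, 0, 0], "xyz": [0.21, -2.5, 0], "claw": 5.0},
  {"angular": [0, 0, 0], "xyz": [0.21, -2.5, 0], "claw": 5.0},
  {"angular": [0, 0, 0], "xyz": [0.21, -2.5, 0], "claw": 5.0},
  {"angular": [0, 0, 0], "xyz": [0.21, -2.5, 0], "claw": 5.0},
  {"angular": [0, 0, 0], "xyz": [0.21, -2.5, 0], "claw": 5.0},
  {"angular": [0, 0, 0], "xyz": [0.21, -2.5, 0], "claw": 5.0},
  {"angular": [0, 0, 0], "xyz": [0.21, -2.5, 0], "claw": 5.0},
  {"angular": [0, 0, 0], "xyz": [0.21, -2.5, 0], "claw": 5.0},
  {"angular": [0, 0, 0], "xyz": [0.21, -2.5, 0], "claw": 5.0},
  {"angular": [0, 0, 0], "xyz": [0.21, -2.5, 0], "claw": 5.0},
  {"angular": [0, 0, 0], "xyz": [0.15, -1.7, 0], "claw": 5.0},
  {"angular": [0, 0, 0], "xyz": [0.05, -0.7, 0], "claw": 5.0},
  {"angular": [0, 0, 0], "xyz": [0, 0, 0], "claw": 5.0},
])

```text
t: 14.3
eef_pos: [0.4984, 0.1953, 0.1399]
ee_rot: [3.141, 0.001, 0.386]
force: [-0.5, 0.1, -2.6]
width: 0.0548
gripper_force: 45.0
```

servo_tool([
  {"angular": [0, 0, 2.6], "xyz": [0, 0, 0], "claw": 5.0},
  {"angular": [0, 0, 5], "xyz": [0, 0, 0], "claw": 5.0},
  {"angular": [0, 0, 5], "xyz": [0, 0, 0], "claw": 5.0},
  {"angular": [0, 0, 5], "xyz": [0, 0, 0], "claw": 5.0},
  {"angular": [0, 0, 5], "xyz": [0, 0, 0], "claw": 5.0},
  {"angular": [0, 0, 3], "xyz": [0, 0, 0], "claw": 5.0},
  {"angular": [0, 0, 2], "xyz": [0, 0, 0], "claw": 5.0},
  {"angular": [0, 0, 0], "xyz": [0, 0, 0], "claw": 5.0},
  {"angular": [0, 0, 0], "xyz": [0, 0, 0], "claw": 5.0},
])

```text
t: 15.2
eef_pos: [0.499, 0.1939, 0.14]
ee_rot: [3.141, 0.0, -0.097]
force: [0.0, 0.1, -3.1]
width: 0.0549
gripper_force: 45.0
```

```bash
python3 - <<'E'
from m import *
d=grab('scene','sc4')
cv2.imwrite('pics/sc4c.png',cv2.resize(d['color'][60:240,270:470],None,fx=3.3,fy=3.3))
s=monitor.get_state();print(s['moment'],s['force'],rel([.5005,.1921,.082]))
E
```

```text
[-0.03485592 -0.09270462  0.04712347] [ 0.52116411  0.41133162 -3.11122675] [0.17221004 0.17431672 5.8045676 ]
```

View pics/sc4c.png

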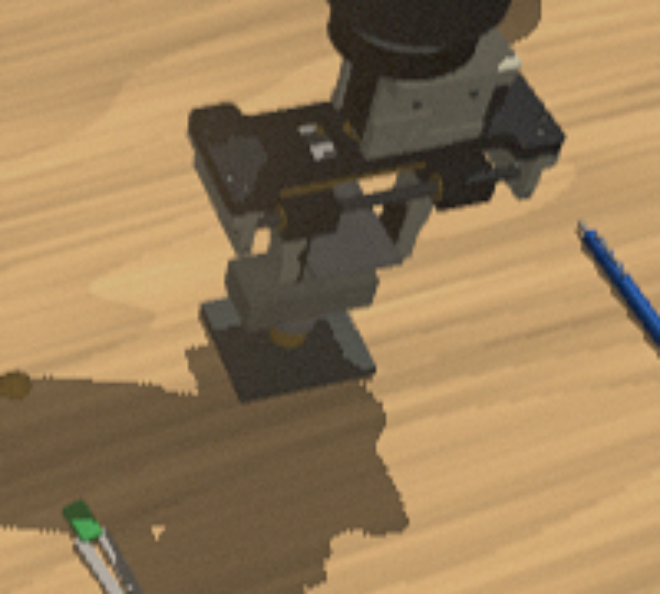

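The sheet hangs level over the block in the jaws. Correct by 2 mm and lower it.

servo_tool([
  {"angular": [0, 0, 0], "xyz": [0.17, 0.17, 0.3], "claw": 5.0},
  {"angular": [0, 0, 0], "xyz": [0, 0, 0.7], "claw": 5.0},
  {"angular": [0, 0, 0], "xyz": [0, 0, 1], "claw": 5.0},
  {"angular": [0, 0, 0], "xyz": [0, 0, 1], "claw": 5.0},
  {"angular": [0, 0, 0], "xyz": [0, 0, 1], "claw": 5.0},
  {"angular": [0, 0, 0], "xyz": [0, 0, 0.7], "claw": 5.0},
  {"angular": [0, 0, 0], "xyz": [0, 0, 0.4], "claw": 5.0},
  {"angular": [0, 0, 0], "xyz": [0, 0, 0.2], "claw": 5.0},
  {"angular": [0, 0, 0], "xyz": [0, 0, 0], "claw": 5.0},
  {"angular": [0, 0, 0], "xyz": [0, 0, 0], "claw": 5.0},
])

```text
t: 16.25
eef_pos: [0.5007, 0.1929, 0.0875]
ee_rot: [-3.141, -0.0, -0.098]
force: [0.4, -0.1, -2.0]
width: 0.0548
gripper_force: 45.0
```

servo_tool([
  {"angular": [0, 0, 0], "xyz": [0, 0, 0.1], "claw": 5.0},
  {"angular": [0, 0, 0], "xyz": [0, 0, 0.1], "claw": 5.0},
  {"angular": [0, 0, 0], "xyz": [0, 0, 0], "claw": 5.0},
  {"angular": [0, 0, 0], "xyz": [0, 0, 0], "claw": 5.0},
])

```text
t: 16.65
eef_pos: [0.5005, 0.1927, 0.0852]
ee_rot: [-3.142, -0.0, -0.098]
force: [-0.7, -0.3, -2.6]
width: 0.0545
gripper_force: 45.0
```

servo_tool([
  {"angular": [0, 0, 0], "xyz": [0, 0, 0.1], "claw": 5.0},
  {"angular": [0, 0, 0], "xyz": [0, 0, 0.1], "claw": 5.0},
  {"angular": [0, 0, 0], "xyz": [0, 0, 0], "claw": 5.0},
  {"angular": [0, 0, 0], "xyz": [0, 0, 0], "claw": 5.0},
])

```text
t: 17.05
eef_pos: [0.5005, 0.1927, 0.0831]
ee_rot: [3.141, 0.0, -0.098]
force: [0.5, 0.4, -2.7]
width: 0.055
gripper_force: 45.0
```

servo_tool([
  {"angular": [0, 0, 0], "xyz": [0, 0, 0.1], "claw": 5.0},
  {"angular": [0, 0, 0], "xyz": [0, 0, 0.05], "claw": 5.0},
  {"angular": [0, 0, 0], "xyz": [0, 0, 0], "claw": 5.0},
  {"angular": [0, 0, 0], "xyz": [0, 0, 0], "claw": 5.0},
])

```text
t: 17.45
eef_pos: [0.5005, 0.1927, 0.0817]
ee_rot: [3.142, -0.0, -0.098]
force: [0.1, 0.2, -3.5]
width: 0.0544
gripper_force: 45.0
```

servo_tool([
  {"angular": [0, 0, 0], "xyz": [0, 0, 0.1], "claw": 5.0},
  {"angular": [0, 0, 0], "xyz": [0, 0, 0], "claw": 5.0},
  {"angular": [0, 0, 0], "xyz": [0, 0, 0], "claw": 5.0},
])

```text
t: 17.75
eef_pos: [0.5006, 0.1927, 0.0807]
ee_rot: [-3.142, -0.0, -0.098]
force: [-0.2, 0.5, -1.2]
width: 0.0549
gripper_force: 45.0
```

servo_tool([
  {"angular": [0, 0, 0], "xyz": [0, 0, 0.05], "claw": 5.0},
  {"angular": [0, 0, 0], "xyz": [0, 0, 0], "claw": 5.0},
  {"angular": [0, 0, 0], "xyz": [0, 0, 0], "claw": 5.0},
])

```text
t: 18.05
eef_pos: [0.5006, 0.1928, 0.0803]
ee_rot: [-3.141, -0.0, -0.098]
force: [0.6, 0.1, 0.7]
width: 0.0543
gripper_force: 45.0
```

servo_tool([
  {"angular": [0, 0, 0], "xyz": [0, 0, 0.05], "claw": 5.0},
  {"angular": [0, 0, 0], "xyz": [0, 0, 0], "claw": 5.0},
  {"angular": [0, 0, 0], "xyz": [0, 0, 0], "claw": 5.0},
])

```text
t: 18.35
eef_pos: [0.5007, 0.1928, 0.0801]
ee_rot: [-3.141, -0.0, -0.097]
force: [-1.9, -1.4, 5.3]
width: 0.0545
gripper_force: 45.0
```

```bash
python3 - <<'E'
from m import *
d=grab('scene','sc5');t=grab('top','top5')
cv2.imwrite('pics/sc5c.png',np.hstack([cv2.resize(x,(400,400)) for x in(d['color'][80:200,300:420],t['color'][220:340,80:200])]))
print(monitor.get_state()['force'])
E
```

```text
[-2.0581887  -1.07106374  5.49345562]
```

View pics/sc5c.png

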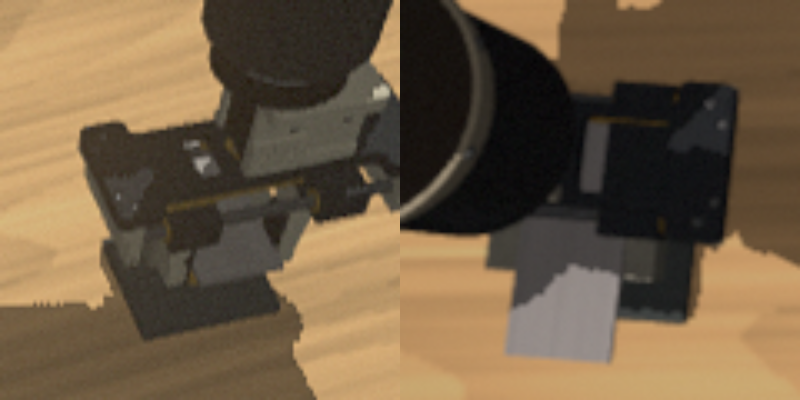

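The sheet lies flat on the block, square to it, and is resting there (upward force 5 N). Ease off slightly, open, retreat straight up and away.

servo_tool([
  {"angular": [0, 0, 0], "xyz": [0, 0, -0.04], "claw": 5.0},
  {"angular": [0, 0, 0], "xyz": [0, 0, 0], "claw": 6.5},
  {"angular": [0, 0, 0], "xyz": [0, 0, 0], "claw": 8},
  {"angular": [0, 0, 0], "xyz": [0, 0, 0], "claw": 8},
  {"angular": [0, 0, 0], "xyz": [0, 0, 0], "claw": 8},
  {"angular": [0, 0, 0], "xyz": [0, 0, 0], "claw": 8},
  {"angular": [0, 0, 0], "xyz": [0, 0, 0], "claw": 8},
])

```text
t: 19.15
eef_pos: [0.5005, 0.1927, 0.08]
ee_rot: [3.142, 0.0, -0.098]
force: [-0.6, -0.3, -0.2]
width: 0.0802
gripper_force: 0.0
```

servo_tool([
  {"angular": [0, 0, 0], "xyz": [0, 0, -0.5], "claw": 8},
  {"angular": [0, 0, 0], "xyz": [0, 0, -1], "claw": 8},
  {"angular": [0, 0, 0], "xyz": [0, 0, -3], "claw": 8},
  {"angular": [0, 0, 0], "xyz": [0, 0, -4], "claw": 8},
  {"angular": [0, 0, 0], "xyz": [0, 0, -4], "claw": 8},
  {"angular": [0, 0, 0], "xyz": [0, -4.5, 0], "claw": 8},
  {"angular": [0, 0, 0], "xyz": [0, -4.5, 0], "claw": 8},
  {"angular": [0, 0, 0], "xyz": [0, -4.5, 0], "claw": 8},
  {"angular": [0, 0, 0], "xyz": [0, -4.5, 0], "claw": 8},
  {"angular": [0, 0, 0], "xyz": [0, -4.5, 0], "claw": 8},
  {"angular": [0, 0, 0], "xyz": [0, -4.5, 0], "claw": 8},
  {"angular": [0, 0, 0], "xyz": [0, 0, 0], "claw": 8},
  {"angular": [0, 0, 0], "xyz": [0, 0, 0], "claw": 8},
])

```text
t: 20.45
eef_pos: [0.5264, 0.4623, 0.2049]
ee_rot: [3.141, 0.0, -0.096]
force: [-0.3, -0.4, 0.5]
width: 0.0797
gripper_force: 0.0
```

```bash
python3 - <<'E'
from m import *
d=grab('top','top6');e=grab('scene','sc6')
h=cv2.cvtColor(d['color'],cv2.COLOR_BGR2HSV);S,V=h[...,1],h[...,2]
rect(roi(d,100,225,180,345)&(S<90)&(V>65),d,.079,'sheet')
cv2.imwrite('pics/f.png',np.hstack([cv2.resize(x,(400,400)) for x in(e['color'][80:200,300:420],d['color'][220:340,80:200])]))
E
```

```text
sheet ctr 462.3 195.1 L 130.3 W 57.1 long axis deg 174.2
```

View pics/f.png

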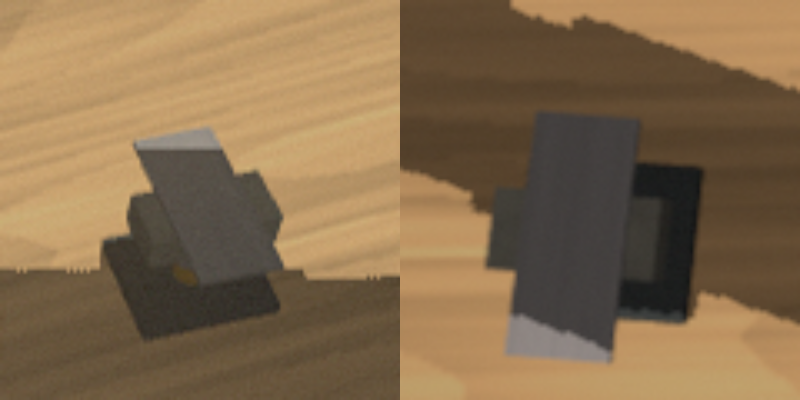

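The sheet lies flat and square on the block. Its centre is within about 1.5 mm of the block's and its heading is -5.8° against -5.6°. Handing in.

```bash
python3 -c "
from h import *
print(order.job_done())"
```

```text
the job is handed in; nothing more can be done
None
```

The sheet is slid out, lifted and laid flat and square across the stand's block, about 1.5 mm off centre and released, and the job is handed in, with no verdict returned.

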